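# Pack the pizza stall's tool case

### The arm

A 6-joint arm with a two-finger parallel gripper is mounted at the origin on the work surface. World frame = base frame: x ahead of the robot, y to its left, z up, the work surface at z = 0. Lengths are in m, angles in rad, forces in N, time in s.
With the tool pointing down it reaches from about 0.35 to 0.975 m from the base axis. Payload 4.9 kg.
Tool frame: the origin (TCP) lies on the mounting face of the last link; the fingertips stand 173 mm ahead of it and the grasp point (between the pads) lies 155 mm ahead of it; z points along the fingers, y is the line along which they close (so a half turn about z gives the same grasp; the last joint's range is limited). The gripper opens to 85 mm and grips with 20 to 120 N. Pads are 22 mm wide; open, the fingers measure 114 mm over their backs; the gripper's body (76 mm by 85 mm) begins 54 mm behind the grasp point. The pads swing forward as they close: fully open they stand 13 mm farther back than shut.
Start: joints at [-1.344, 0.053, 1.613, -0, 1.476, -0.119], TCP at [0.212, -0.588, 0.405] pointing down, gripper open.
Joint ranges: [-3.01, 3.01], [-1.01, 2.22], [0.06, 2.58], [-1.02, 4.17], [0.09, 2.62], [-3.14, 3.14]. Speed limits (rad/s): [2.57, 2.57, 3.14, 3.14, 3.14, 3.14].

### API

Orientations are given as a rotation vector (axis times angle).
In Python, from station import monitor, eyes, finish_job gives the robot as it stands. The module is installed in compiled form; this text tells all that it offers.
- The arm moves only by the tool step_arm, never from a script. Its argument "commands" is a list of rows, each a list of 3 entries, a list of its own where there are three numbers: the opening in per cent of the stroke, from 0 (shut) to 100 (fully open), then the shift along the tool's x, y, z in mm, then the turn about the tool's z in degrees. In form: [[hand, [x, y, z], yaw], ...]. A call has 1 to 12 rows; each row is the pose to reach, as a shift and turn from the pose commanded when the call began, along the tool's axes at that moment; what a row does not reach only later rows make up. A row lasts 1/8 s, in which the tool goes at most 62.5 mm and 10.7 degrees, less where a joint would pass 70% of its speed; a pose out of reach is approached as far as the arm can. A call with a gripper value outside its range is refused whole. The fingers move at their own pace and stop on an object; "squeeze" is the grip in N (left out, the last holds). Time passes only in rows, so rows that repeat a pose let the fingers close. It gives the time, the measured TCP pose, the force, the opening and the grip force at its end, in the units of the state.
- monitor.get_obs(): the state, without advancing time (a new reading comes with each control period).
- eyes.get_image(name): name is "side" or "top"; returns the picture (400x640x3 uint8, red, green, blue); there is no depth.
- eyes.camera_info(name): a dict with "camera_matrix" (3x3 intrinsics, pixels), "extrinsics" (4x4, takes a point from camera to world coordinates). Camera axes: x right, y down, z forward; pixel columns grow to the right and rows downward; lengths in m; the calibration is good to about 2 mm. A picture is of the moment at which its call begins. camera_info takes no time and is no camera call.
- finish_job(): hands the job in; it is judged then, once.
The state is a dict: "t": time; "q": joint angles; "dq": joint speeds; "effort": joint torques, N m; "tool_pos": TCP position; "tool_rot": TCP orientation; "contact_force": force on the tool from outside, world axes, zero at the start; "wrist_torque": the same for the moment, N m; "opening": finger opening in m; "grip_force": force on a finger pad.
Only numpy, scipy, OpenCV 4.12 (cv2) and the standard library are available. Lean on these libraries where they do the work, as an engineer would, in place of code of your own. Each camera call takes 0.05 s, during which the arm holds its last target. There are 200 camera calls.

### The job

Pack the tool case for the pizza stall: press every tool that lies on the bench (pizza wheel, thermometer, pastry roller, dough scraper, as many as there are) fully home in its own shaped cutout of the black insert. Move the salt tub off the ledge behind the insert and stand it upright on the bench, and lay the steel dough ruler flat on that ledge, flush against the insert's straight back edge along its whole length and centred on it. Leave the tomato tin and the spice jar standing where they are.

Things in the scene. Friction and masses are not known exactly. Their poses are not given: they have to be found in the camera images.
- wheel_c (a point): red pizza wheel cutter in a blade guard, lying flat, T-shaped from above: handle 26 wide, 40 high, from x=-60 to +20; head 60 wide, 30 high, from x=+20 to +65 with a round steel disc on top (mm, along its own x; symmetric about y=0). Point: at x=0 on the handle's centre line, 20 mm above the underside; x points to the head, z up. 160 g. Grip across the handle here by its top 22 mm. Foot edges bevelled. Absent in some starts.
- thermo_c (a point): probe thermometer, lying flat, T-shaped: grey probe sheath 16 wide, 40 high, from x=-65 to +20; white square head 50 wide, 30 high, from x=+20 to +65 with a dark display on top (mm, along its own x; symmetric about y=0). Point: at x=0 on the handle's centre line, 20 mm above the underside; x points to the head, z up. 120 g. Grip across the handle here by its top 22 mm. Foot edges bevelled. Absent in some starts.
- roller_c (a point): wooden two-ended pastry roller, lying flat: light handle 26 wide, 40 high, from x=-36 to +26; dark large head 56 wide, 30 high, from x=+26 to +60; dark small head 40 wide, 30 high, from x=-60 to -36 (mm, along its own x; symmetric about y=0). Point: at x=0 on the handle's centre line, 20 mm above the underside; x points to the large head, z up. 150 g. Grip across the handle here by its top 22 mm. Foot edges bevelled. Absent in some starts.
- scraper_c (a point): dough scraper, lying flat, T-shaped: blue handle 28 wide, 40 high, from x=-60 to +36; bright metal head 80 wide, 30 high, from x=+36 to +62 (mm, along its own x; symmetric about y=0). Point: at x=0 on the handle's centre line, 20 mm above the underside; x points to the head, z up. 180 g. Grip across the handle here by its top 22 mm. Foot edges bevelled. Absent in some starts.
- cutout_wheel (a point): cutout of the wheel: the tool's outline plus 2 mm all round, 16 mm deep. Point and axes: where wheel_c is when fully home. Two orange sprung cheeks grip the handle: laid in, the tool stops about 8 mm proud; 6 to 16 N downwards presses it home to the floor. The handle then stands 24 mm above the insert's top face, the head 14 mm.
- cutout_thermo (a point): cutout of the thermo: the tool's outline plus 2 mm all round, 16 mm deep. Point and axes: where thermo_c is when fully home. Two orange sprung cheeks grip the handle: laid in, the tool stops about 8 mm proud; 6 to 16 N downwards presses it home to the floor. The handle then stands 24 mm above the insert's top face, the head 14 mm.
- cutout_roller (a point): cutout of the roller: the tool's outline plus 2 mm all round, 16 mm deep. Point and axes: where roller_c is when fully home. Two orange sprung cheeks grip the handle: laid in, the tool stops about 8 mm proud; 6 to 16 N downwards presses it home to the floor. The handle then stands 24 mm above the insert's top face, the head 14 mm.
- cutout_scraper (a point): cutout of the scraper: the tool's outline plus 2 mm all round, 16 mm deep. Point and axes: where scraper_c is when fully home. Two orange sprung cheeks grip the handle: laid in, the tool stops about 8 mm proud; 6 to 16 N downwards presses it home to the floor. The handle then stands 24 mm above the insert's top face, the head 14 mm.
- case: fixed tool case, yaw varies: black insert 170 (x) by 350 (y) mm, top face 26 mm above the bench, cutout floors yellow; origin at the centre of its underside. Cutouts wheel, thermo, roller, scraper at y = -125, -42, 42, 125 mm, heads to +x. At its +x side an aluminium ledge 72 mm wide, top 4 mm above the bench, runs along the insert's straight upright back edge (x = 85 mm).
- ruler_c (a point): steel dough ruler: blade 260 (x) by 60 (y) by 6 mm with black marks; on its middle a wooden grip bar 130 (x) by 18 (y) mm, top 40 mm above the underside. Point: its centre, 20 mm above the underside; x along the ruler, z up. The same either way round. 350 g. Grip across the bar.
- bay (a point): where ruler_c is when the ruler lies on the ledge, flush against the insert's back edge and centred on it; the ruler then runs along this point's y; x points away from the insert, z up.
- tub_c (a point): white round salt tub with a green cap, upright, 54 wide and 75 high (mm), standing on the ledge at the start, in the ruler's place. Point: its centre, 37.5 mm above its underside; z up. 200 g.
- tomato_tin: red tomato tin, 100 wide, 120 high mm; a bystander, origin at the centre of its underside
- spice_jar: small amber spice jar with black cap, 44 wide, 70 high mm; a bystander, origin at the centre of its underside

How it is judged:
At the end, for the whole second after the job is handed in: Each tool present is home in its own cutout (2 mm in depth, 5 mm sideways, 0.06 rad); the tub stands upright (0.1 rad) on the bench, under 2 mm above it; the ruler lies flat on the ledge along the insert's back edge (3 mm, 0.02 rad), centred within 15 mm; all at rest (horizontal distance between wheel_c and cutout_wheel below 0.005 m and z of wheel_c in the frame of cutout_wheel between -0.004 and 0.002 m and angle between the x axis of wheel_c and the x axis of cutout_wheel, either way round below 0.06 rad and angle between each of wheel_c, thermo_c, roller_c, scraper_c's own z axis and vertical below 0.06 rad and linear speed of each of wheel, thermo, roller, scraper, tub, ruler below 0.02 m/s and horizontal distance between thermo_c and cutout_thermo below 0.005 m and z of thermo_c in the frame of cutout_thermo between -0.004 and 0.002 m and angle between the x axis of thermo_c and the x axis of cutout_thermo, either way round below 0.06 rad and horizontal distance between roller_c and cutout_roller below 0.005 m and z of roller_c in the frame of cutout_roller between -0.004 and 0.002 m and angle between the x axis of roller_c and the x axis of cutout_roller, either way round below 0.06 rad and horizontal distance between scraper_c and cutout_scraper below 0.005 m and z of scraper_c in the frame of cutout_scraper between -0.004 and 0.002 m and angle between the x axis of scraper_c and the x axis of cutout_scraper, either way round below 0.06 rad and height (world z) of tub_c below 0.0395 m and angle between tub_c's own z axis and vertical below 0.1 rad and x of ruler_c in the frame of bay between -0.003 and 0.003 m and y of ruler_c in the frame of bay between -0.015 and 0.015 m and z of ruler_c in the frame of bay between -0.004 and 0.003 m and angle between the x axis of ruler_c and the y axis of bay, either way round below 0.02 rad); the robot touches nothing.
It fails at once if a bystander (tin or spice jar) is pushed away (40 mm) (distance of any of tomato_tin, spice_jar from where it was at the start of the episode above 0.04 m).
It fails at once if a bystander is tipped over (angle between any of tomato_tin, spice_jar's own z axis and vertical above 0.5 rad).
Of wheel, thermo, roller, scraper only 3 to 4 are there at a start; the rules pass over those that are not, and their reading is None.
At some moment in a run one of wheel, thermo, roller, scraper, ruler may be knocked a few centimetres aside while the robot is not near it.
It also fails if it takes over 208 s, if anything falls off the work surface, if the arm or the gripper's body presses on something with over 40 N, if the wrist force passes 120 N, or if a joint passes its speed limit or range.

## Working session

There is one attempt and no reset: what is moved stays moved. The work goes in short steps, Python scripts to look and compute and a tool call to move; the robot and the scene stay as the last step left them, time stands still between calls to the robot, and variables do not carry over. Pictures are saved under pics/ and viewed, at most 14 in all, crops included, and the job is handed in when it is done.

Besides the shell and the picture viewer there is one more tool, called after ">>>" in YAML: its name, and indented under it one key for each argument. step_arm: Moves the arm, as the interface text tells. Its arguments: {"type":"object","properties":{"commands":{"type":"array"},"squeeze":{"type":"number"}},"required":["commands"]}

```bash
mkdir -p pics; python3 - <<'E'
from station import monitor, eyes
import cv2,numpy as np
o=monitor.get_obs();print({k:np.round(v,3) for k,v in o.items()})
for n in ("top","side"):
    c=eyes.camera_info(n);print(n,np.round(c["camera_matrix"],1).tolist(),np.round(c["extrinsics"],4).tolist())
    cv2.imwrite(f"pics/{n}0.png",cv2.cvtColor(eyes.get_image(n),cv2.COLOR_RGB2BGR))
E
```

```text
{'t': np.float64(0.0), 'q': array([-1.344,  0.053,  1.614,  0.   ,  1.476, -0.119]), 'dq': array([-0.   ,  0.001,  0.001, -0.   ,  0.   , -0.001]), 'effort': array([ 0.0000e+00, -3.9367e+01, -3.7018e+01, -0.0000e+00,  7.0000e-03,
       -0.0000e+00]), 'tool_pos': array([ 0.212, -0.588,  0.403]), 'tool_rot': array([-3.093, -0.54 ,  0.   ]), 'contact_force': array([-0.747, -0.152, -1.025]), 'wrist_torque': array([-0.016,  0.007, -0.028]), 'grip_force': np.float64(0.0), 'opening': np.float64(0.085)}
top [[432.3, 0.0, 321.6], [0.0, 432.3, 196.4], [0.0, 0.0, 1.0]] [[0.0038, -0.9962, 0.0871, 0.5231], [-0.9997, -0.0018, 0.0234, -0.044], [-0.0231, -0.0872, -0.9959, 1.0377], [0.0, 0.0, 0.0, 1.0]]
side [[472.0, 0.0, 314.3], [0.0, 472.0, 202.7], [0.0, 0.0, 1.0]] [[0.9992, -0.0005, 0.039, 0.5518], [-0.0321, -0.577, 0.8161, -1.0164], [0.0221, -0.8168, -0.5766, 0.758], [0.0, 0.0, 0.0, 1.0]]
```

View pics/top0.png

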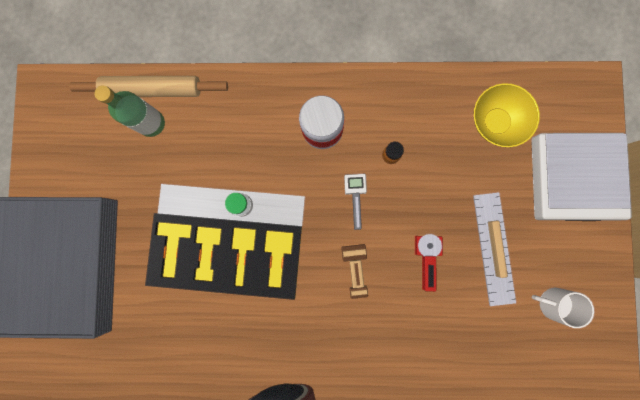

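View pics/side0.png

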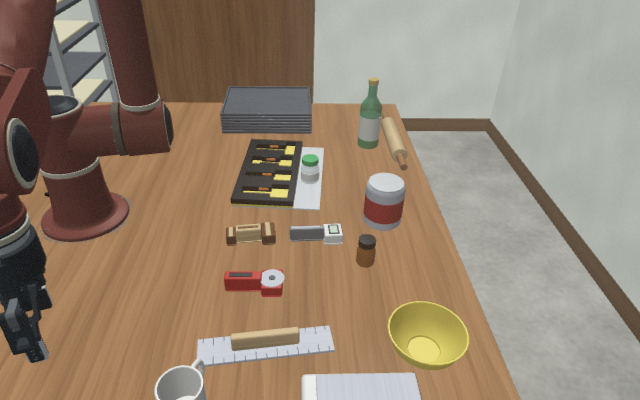

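The top view shows the case at (147–305, 185–298) with the tub at (237,205). The thermo is at (357,200), the roller at (356,272), the wheel at (430,262) and the ruler at (495,249). There is no scraper. The tin is at (322,120) and the jar at (394,152).

```bash
cat > h.py <<'E'
from station import monitor, eyes
import cv2,numpy as np
def px2w(n,p,z):
    c=eyes.camera_info(n);K=c["camera_matrix"];E=c["extrinsics"]
    p=np.atleast_2d(np.array(p,float));d=np.c_[p,np.ones(len(p))]@np.linalg.inv(K).T@E[:3,:3].T
    o=E[:3,3];return o+d*((z-o[2])/d[:,2])[:,None]
def w2px(n,P):
    c=eyes.camera_info(n);E=c["extrinsics"]
    q=(np.atleast_2d(P)-E[:3,3])@E[:3,:3]@c["camera_matrix"].T
    return q[:,:2]/q[:,2:]
def snap(n,f):
    im=cv2.cvtColor(eyes.get_image(n),cv2.COLOR_RGB2BGR);cv2.imwrite(f"pics/{f}.png",im);return im
def crop(im,x,y,w,h,s,f):
    c=cv2.resize(im[y:y+h,x:x+w],None,fx=s,fy=s,interpolation=cv2.INTER_CUBIC)
    cv2.imwrite(f"pics/{f}.png",c)
E
python3 - <<'E'
from h import *
im=cv2.imread("pics/top0.png")
crop(im,142,178,170,125,4.7,"c_case");crop(im,335,165,190,145,4.1,"c_tools")
E
```

```text
(no output)
```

View pics/c_case.png

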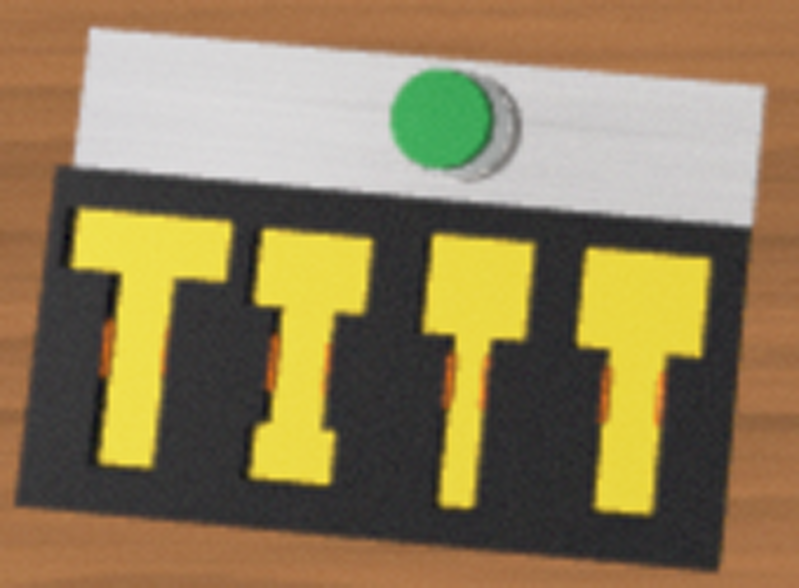

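View pics/c_tools.png

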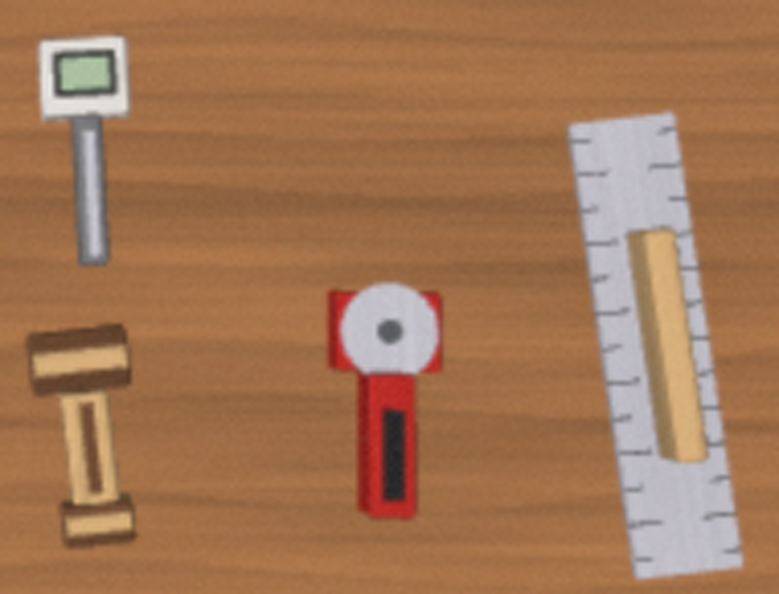

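The case crop shows the insert corners at (57,165), (750,228), (718,571) and (15,503), and the cap centre at (441,119). The tool crop shows every tool heading up the picture, so heads point to +x; I fit poses to these corners.

```bash
cat >> h.py <<'E'
def fit(n,px,loc,zs):
    W=np.array([px2w(n,p,z)[0,:2] for p,z in zip(px,zs)]);L=np.array(loc,float)
    a=L-L.mean(0);b=W-W.mean(0)
    th=np.arctan2((a[:,0]*b[:,1]-a[:,1]*b[:,0]).sum(),(a*b).sum())
    R=np.array([[np.cos(th),-np.sin(th)],[np.sin(th),np.cos(th)]])
    t=W.mean(0)-R@L.mean(0);r=W-L@R.T-t
    return t,th,np.abs(r).max()*1000
def uncrop(p,x,y,s): return (np.array(p,float)+.5)/s-.5+[x,y]
E
python3 - <<'E'
from h import *
C=lambda p:uncrop(p,142,178,4.7);T=lambda p:uncrop(p,335,165,4.1)
def rep(n,f): print(n,np.round(f[0],4),"yaw deg %.1f"%np.degrees(f[1]),"res mm %.1f"%f[2])
m=.001
rep("case",fit("top",C([(57,165),(750,228),(718,571),(15,503)]),m*np.array([(85,175),(85,-175),(-85,-175),(-85,175)]),[.026]*4))
f=fit("top",C([(57,165),(750,228),(718,571),(15,503),(90,28),(766,87)]),m*np.array([(85,175),(85,-175),(-85,-175),(-85,175),(157,175),(157,-175)]),[.026]*4+[.004]*2);rep("case6",f)
rep("thermo",fit("top",T([(40,42),(127,37),(130,115),(42,119),(80,264),(107,263)]),m*np.array([(65,25),(65,-25),(20,-25),(20,25),(-65,8),(-65,-8)]),[.03]*4+[.04]*2))
rep("roller",fit("top",T([(30,335),(125,325),(130,382),(33,393),(62,507),(131,496),(134,539),(65,545)]),m*np.array([(60,28),(60,-28),(26,-28),(26,28),(-36,20),(-36,-20),(-60,-20),(-60,20)]),[.03]*8))
rep("wheel",fit("top",T([(337,292),(441,292),(441,373),(337,370),(370,517),(415,518)]),m*np.array([(65,30),(65,-30),(20,-30),(20,30),(-60,13),(-60,-13)]),[.03]*4+[.04]*2))
rep("ruler",fit("top",T([(569,124),(673,112),(743,565),(636,579),(641,232),(673,229),(707,460),(675,462)]),m*np.array([(130,30),(130,-30),(-130,-30),(-130,30),(65,9),(65,-9),(-65,-9),(-65,9)]),[.006]*4+[.04]*4))
print("tub",px2w("top",C((441,119)),.075))
print("jar,tin",px2w("top",[(394,151),(321,113)],.1))
t,th,_=f
R=np.array([[np.cos(th),-np.sin(th)],[np.sin(th),np.cos(th)]])
for n,l in dict(wheel=(0,-.125),thermo=(0,-.042),roller=(0,.042),bay=(.115,0)).items(): print(n,np.round(t+R@l,4))
E
```

```text
case [0.4732 0.209 ] yaw deg -5.0 res mm 0.9
case6 [0.4731 0.2092] yaw deg -4.9 res mm 1.2
thermo [ 0.5995 -0.1009] yaw deg 2.2 res mm 1.3
roller [ 0.4396 -0.1006] yaw deg 6.3 res mm 1.8
wheel [ 0.456  -0.2687] yaw deg -1.1 res mm 1.3
ruler [ 0.492  -0.4253] yaw deg 6.8 res mm 1.6
tub [[0.59238881 0.1718048  0.075     ]]
jar,tin [[ 0.70532474 -0.18027187  0.1       ]
 [ 0.79072436 -0.02004117  0.1       ]]
wheel [0.4623 0.0846]
thermo [0.4695 0.1673]
roller [0.4767 0.251 ]
bay [0.5876 0.1993]
```

```bash
cat >> h.py <<'E'
from scipy.spatial.transform import Rotation as Ro
def go(x,y,z,yaw):
    """shift/turn from the measured pose to grasp point (x,y,z), tool x at world yaw (deg)"""
    o=monitor.get_obs();R=Ro.from_rotvec(o["tool_rot"]).as_matrix();p=o["tool_pos"]
    cy=np.degrees(np.arctan2(R[1,0],R[0,0]));d=(yaw-cy+90)%180-90
    print("t %.2f now grasp %s yaw %.2f tilt %.3f open %.4f F %s"%(o["t"],np.round(p+.155*R[:,2],4),cy,np.arccos(-R[2,2]),o["opening"],np.round(o["contact_force"],1)))
    print(" shift mm",np.round(1000*R.T@(np.array([x,y,z])-p-.155*R[:,2]),1),"turn %.1f"%-d)
E
python3 - <<'E'
from h import *
C=lambda p:uncrop(p,142,178,4.7)
print(px2w("top",C([(482,238),(456,508),(645,252),(625,515)]),.01), "thermo/wheel floor ends expect thermo mid .4695")
go(.592,.172,.25,-5)
E
```

```text
[[0.53666395 0.16421211 0.01      ]
 [0.40169327 0.17466115 0.01      ]
 [0.52989765 0.08131812 0.01      ]
 [0.39879843 0.08970555 0.01      ]] thermo/wheel floor ends expect thermo mid .4695
t 0.10 now grasp [ 0.2117 -0.5875  0.2486] yaw 19.81 tilt 0.002 open 0.0852 F [ 0.8  0.3 -0.7]
 shift mm [ 6.152e+02 -5.856e+02 -2.000e-01] turn 24.8
```

>>> step_arm:
  commands:
    - [100, [615, -586, 0], 25]
    - [100, [615, -586, 0], 25]
    - [100, [615, -586, 0], 25]
    - [100, [615, -586, 0], 25]
    - [100, [615, -586, 0], 25]
    - [100, [615, -586, 0], 25]
    - [100, [615, -586, 0], 25]
    - [100, [615, -586, 0], 25]
    - [100, [615, -586, 0], 25]
    - [100, [615, -586, 0], 25]
    - [100, [615, -586, 0], 25]
    - [100, [615, -586, 0], 25]
  squeeze: 40

```text
t: 1.6
tool_pos: [0.5477, 0.0849, 0.4043]
tool_rot: [3.138, -0.142, -0.0]
contact_force: [0.7, -0.2, -0.0]
opening: 0.0855
grip_force: 0.0
```

>>> step_arm:
  commands:
    - [100, [0, 0, 0], 0]

```text
t: 1.72
tool_pos: [0.548, 0.0862, 0.4037]
tool_rot: [-3.138, 0.133, 0.003]
contact_force: [-0.6, -0.8, -0.9]
opening: 0.0851
grip_force: 0.0
```

```bash
python3 - <<'E'
from h import *
go(.592,.172,.052,-5)
E
```

```text
t 1.73 now grasp [0.5477 0.0862 0.2487] yaw -4.87 tilt 0.002 open 0.0851 F [-0.6 -0.8 -0.9]
 shift mm [ 37.2 -89.1 196.7] turn 0.1
```

>>> step_arm:
  commands:
    - [100, [37, -89, 0], 0]
    - [100, [37, -89, 0], 0]
    - [100, [37, -89, 60], 0]
    - [100, [37, -89, 120], 0]
    - [100, [37, -89, 160], 0]
    - [100, [37, -89, 195], 0]
    - [100, [37, -89, 195], 0]
    - [45, [37, -89, 195], 0]
    - [45, [37, -89, 195], 0]
    - [45, [37, -89, 195], 0]
    - [45, [37, -89, 195], 0]
    - [45, [37, -89, 195], 0]

```text
t: 3.22
tool_pos: [0.5935, 0.1683, 0.213]
tool_rot: [-3.138, 0.142, -0.008]
contact_force: [-0.3, -0.5, 6.3]
opening: 0.0518
grip_force: 42.6
```

```bash
python3 - <<'E'
from h import *
go(.74,.22,.052,-5)
E
```

```text
t 3.23 now grasp [0.5943 0.1684 0.058 ] yaw -5.18 tilt 0.005 open 0.0518 F [-0.3 -0.5  6.3]
 shift mm [140.4 -64.6   6.7] turn -0.2
```

>>> step_arm:
  commands:
    - [45, [0, 0, -50], 0]
    - [45, [0, 0, -80], 0]
    - [45, [50, -22, -80], 0]
    - [45, [100, -45, -80], 0]
    - [45, [140, -65, -80], 0]
    - [45, [140, -65, -80], 0]
    - [45, [140, -65, -30], 0]
    - [45, [140, -65, -8], 0]
    - [45, [140, -65, 0], 0]
    - [45, [140, -65, 0], 0]

```text
t: 4.47
tool_pos: [0.7374, 0.22, 0.2108]
tool_rot: [-3.138, 0.142, -0.001]
contact_force: [0.0, -0.3, -1.9]
opening: 0.0511
grip_force: 43.1
```

```bash
python3 - <<'E'
from h import *
go(.74,.22,.054,-5)
E
```

```text
t 4.47 now grasp [0.7375 0.22   0.0558] yaw -5.19 tilt 0.001 open 0.0511 F [ 0.  -0.3 -1.9]
 shift mm [ 2.5 -0.2  1.8] turn -0.2
```

>>> step_arm:
  commands:
    - [45, [0, 0, 2], 0]
    - [45, [0, 0, 3], 0]
    - [45, [0, 0, 4], 0]
    - [100, [0, 0, 4], 0]
    - [100, [0, 0, 4], 0]
    - [100, [0, 0, 4], 0]
    - [100, [0, 0, 4], 0]
    - [100, [0, 0, -60], 0]
    - [100, [0, 0, -120], 0]
    - [100, [0, 0, -180], 0]
    - [100, [0, 0, -195], 0]
    - [100, [0, 0, -195], 0]

```text
t: 5.98
tool_pos: [0.7376, 0.2202, 0.4062]
tool_rot: [-3.138, 0.142, -0.004]
contact_force: [0.4, -0.1, -0.7]
opening: 0.0854
grip_force: 0.0
```

```bash
python3 - <<'E'
from h import *
go(.492,-.4253,.25,6.8)
E
```

```text
t 5.97 now grasp [0.7381 0.2203 0.2512] yaw -5.19 tilt 0.003 open 0.0854 F [ 0.4 -0.1 -0.7]
 shift mm [-1.867e+02  6.652e+02  2.000e-01] turn -12.0
```

```bash
cat >> h.py <<'E'
BOX=dict(thermo=(335,165,45,70),roller=(335,240,45,65),wheel=(405,228,50,70),ruler=(465,185,60,130),jar=(375,130,40,40),tin=(290,85,65,70))
def changed(f):
    a=cv2.imread("pics/top0.png").astype(int);b=snap("top",f).astype(int)
    for n,(x,y,w,h) in BOX.items():print(n,"changed px",int((np.abs(a-b)[y:y+h,x:x+w].sum(2)>60).sum()))
E
python3 -c "
from h import *
changed('top1')"
```

```text
thermo changed px 138
roller changed px 15
wheel changed px 250
ruler changed px 1652
jar changed px 1
tin changed px 311
```

>>> step_arm:
  commands:
    - [100, [-187, 665, 0], -12]
    - [100, [-187, 665, 0], -12]
    - [100, [-187, 665, 0], -12]
    - [100, [-187, 665, 0], -12]
    - [100, [-187, 665, 0], -12]
    - [100, [-187, 665, 0], -12]
    - [100, [-187, 665, 0], -12]
    - [100, [-187, 665, 0], -12]
    - [100, [-187, 665, 0], -12]
    - [100, [-187, 665, 0], -12]
    - [100, [-187, 665, 0], -12]
    - [60, [-187, 665, 0], -12]

```text
t: 7.52
tool_pos: [0.4888, -0.4283, 0.4003]
tool_rot: [-3.132, -0.178, 0.007]
contact_force: [-0.6, 0.4, 0.0]
opening: 0.0698
grip_force: 0.0
```

```bash
python3 - <<'E'
from h import *
go(.492,-.4253,.033,6.8)
E
```

```text
t 7.53 now grasp [ 0.4881 -0.4277  0.2453] yaw 6.50 tilt 0.006 open 0.0698 F [-0.6  0.4  0. ]
 shift mm [  5.   -0.9 212.3] turn -0.3
```

```bash
python3 -c "
from h import *
crop(cv2.imread('pics/top1.png'),335,165,200,150,4,'c1')"
```

```text
(no output)
```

View pics/c1.png

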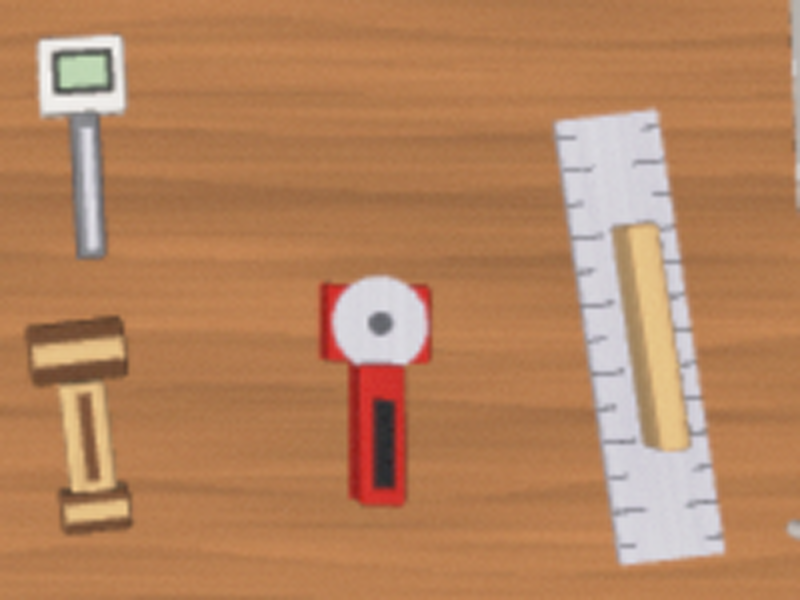

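The view matches the first one: the ruler top corner at crop (555,122) is unmoved, so the change was only lighting.

>>> step_arm:
  commands:
    - [60, [5, -1, 60], 0]
    - [60, [5, -1, 120], 0]
    - [60, [5, -1, 170], 0]
    - [60, [5, -1, 203], 0]
    - [60, [5, -1, 203], 0]
    - [60, [5, -1, 203], 0]
    - [10, [5, -1, 203], 0]
    - [10, [5, -1, 203], 0]
    - [10, [5, -1, 203], 0]
    - [10, [5, -1, 203], 0]
    - [10, [5, -1, 203], 0]
  squeeze: 80

```text
t: 8.9
tool_pos: [0.4966, -0.4243, 0.2042]
tool_rot: [3.134, 0.186, 0.004]
contact_force: [0.1, 0.4, 7.5]
opening: 0.0154
grip_force: 80.0
```

```bash
python3 - <<'E'
from h import *
go(.492,-.4253,.042,6.8)
E
```

```text
t 8.90 now grasp [ 0.497  -0.4247  0.0492] yaw 6.81 tilt 0.003 open 0.0154 F [0.1 0.4 7.5]
 shift mm [-5.1  0.   7.2] turn 0.0
```

>>> step_arm:
  commands:
    - [10, [0, 0, -50], 0]
    - [10, [0, 0, -110], 0]
    - [10, [0, 0, -170], 0]
    - [10, [0, 0, -180], 0]
    - [10, [0, 0, -180], 0]

```text
t: 9.52
tool_pos: [0.4958, -0.4235, 0.3811]
tool_rot: [-3.136, -0.186, 0.0]
contact_force: [-0.1, 0.2, -3.9]
opening: 0.0149
grip_force: 79.3
```

```bash
python3 - <<'E'
from h import *
go(.588+.02,.2043-.0017,.2,85.1)
snap("side","s1")
E
```

```text
t 9.53 now grasp [ 0.4957 -0.4234  0.2261] yaw 6.81 tilt 0.000 open 0.0149 F [-0.1  0.2 -3.9]
 shift mm [ 185.7 -608.3   26.3] turn -78.3
```

View pics/s1.png

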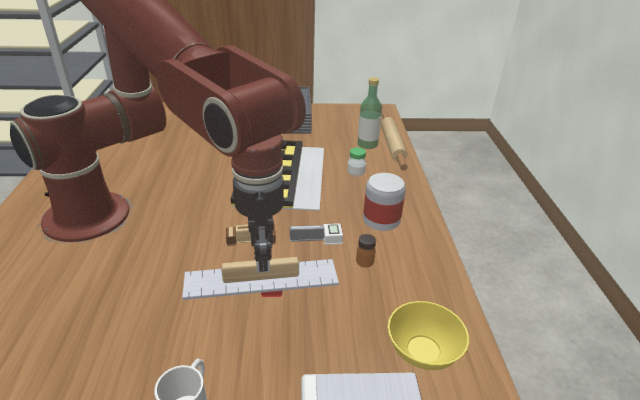

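The side view shows the ruler held level by the middle of its bar at (262,268) and the tub standing at (357,163).

>>> step_arm:
  commands:
    - [10, [186, -608, 26], -78.3]
    - [10, [186, -608, 26], -78.3]
    - [10, [186, -608, 26], -78.3]
    - [10, [186, -608, 26], -78.3]
    - [10, [186, -608, 26], -78.3]
    - [10, [186, -608, 26], -78.3]
    - [10, [186, -608, 26], -78.3]
    - [10, [186, -608, 26], -78.3]
    - [10, [186, -608, 26], -78.3]
    - [10, [186, -608, 26], -78.3]
    - [10, [186, -608, 26], -78.3]
    - [10, [186, -608, 26], -78.3]

```text
t: 11.08
tool_pos: [0.6078, 0.2025, 0.3521]
tool_rot: [-2.311, -2.125, 0.008]
contact_force: [0.4, -0.0, -3.0]
opening: 0.0152
grip_force: 79.6
```

>>> step_arm:
  commands:
    - [10, [0, 0, 0], 0]
    - [10, [0, 0, 0], 0]

```text
t: 11.32
tool_pos: [0.6086, 0.2007, 0.3554]
tool_rot: [-2.316, -2.122, 0.001]
contact_force: [0.4, 0.3, -3.1]
opening: 0.0155
grip_force: 79.6
```

```bash
python3 - <<'E'
from h import *
go(.588+.02,.2043-.0017,.06,85.1)
changed('top2')
crop(cv2.imread('pics/top2.png'),140,120,200,190,3.1,'c2')
E
```

```text
t 11.32 now grasp [0.6085 0.2006 0.2004] yaw 85.00 tilt 0.001 open 0.0155 F [ 0.4  0.3 -3.1]
 shift mm [  2.   -0.6 140.4] turn -0.1
thermo changed px 25
roller changed px 0
wheel changed px 55
ruler changed px 2812
jar changed px 0
tin changed px 41
```

View pics/c2.png

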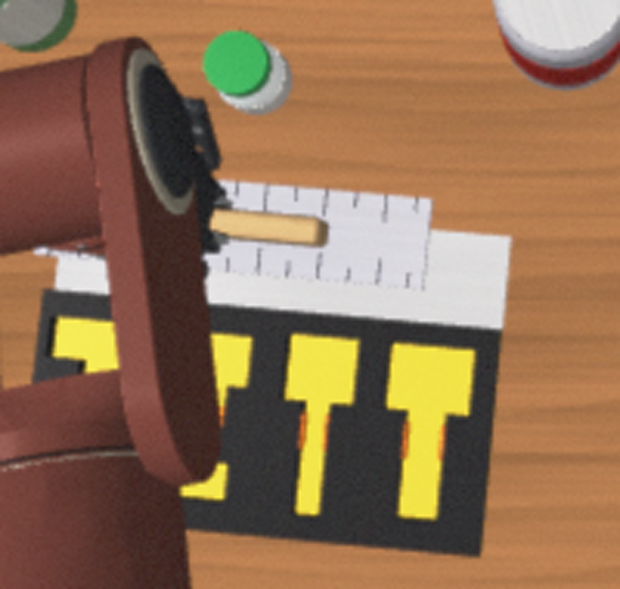

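The crop shows the ruler above the ledge and parallel to the insert's back edge, with its right end at (427,245). The tub stands clear at (240,65).

>>> step_arm:
  commands:
    - [10, [2, 0, 60], 0]
    - [10, [2, 0, 110], 0]
    - [10, [2, 0, 135], 0]
    - [10, [2, 0, 142], 0]
    - [10, [2, 0, 146], 0]
    - [10, [2, 0, 150], 0]
    - [10, [2, 0, 150], 0]

```text
t: 12.25
tool_pos: [0.6098, 0.2043, 0.2083]
tool_rot: [2.313, 2.123, 0.005]
contact_force: [-0.5, -1.4, 3.2]
opening: 0.0152
grip_force: 80.3
```

```bash
python3 - <<'E'
from h import *
go(.588,.2043,.052,85.1)
E
```

```text
t 12.25 now grasp [0.6104 0.2043 0.0533] yaw 85.11 tilt 0.004 open 0.0152 F [-0.5 -1.4  3.2]
 shift mm [ -1.9 -22.3   1.2] turn 0.0
```

Contact with the ledge is at the expected height (0.053). Now I slide the ruler against the insert.

>>> step_arm:
  commands:
    - [10, [-2, -6, 0], 0]
    - [10, [-2, -12, 0], 0]
    - [10, [-2, -17, 0], 0]
    - [10, [-2, -20, 0], 0]
    - [10, [-2, -23, 0], 0]
    - [10, [-2, -26, 0], 0]
    - [10, [-2, -29, 0], 0]
    - [10, [-2, -32, 0], 0]
    - [10, [-2, -32, 0], 0]

```text
t: 13.38
tool_pos: [0.582, 0.2044, 0.2106]
tool_rot: [2.302, 2.114, 0.03]
contact_force: [21.8, -2.3, -2.4]
opening: 0.0151
grip_force: 79.4
```

```bash
python3 - <<'E'
from h import *
go(.588,.2043,.052,85.1)
E
```

```text
t 13.38 now grasp [0.5858 0.2046 0.0556] yaw 85.13 tilt 0.025 open 0.0151 F [21.8 -2.3 -2.4]
 shift mm [-0.1  2.1  3.7] turn 0.0
```

>>> step_arm:
  commands:
    - [10, [0, 4, 0], 0]
    - [10, [0, 7, 2], 0]
    - [10, [0, 7, 4], 0]
    - [10, [0, 7, 4], 0]

```text
t: 13.88
tool_pos: [0.5868, 0.2044, 0.2085]
tool_rot: [2.309, 2.12, 0.012]
contact_force: [1.9, -4.4, 21.1]
opening: 0.0153
grip_force: 82.2
```

```bash
python3 - <<'E'
from h import *
go(.588,.2043,.052,85.1)
E
```

```text
t 13.88 now grasp [0.5884 0.2044 0.0535] yaw 85.12 tilt 0.010 open 0.0153 F [ 1.9 -4.4 21.1]
 shift mm [-0.1 -0.4  1.5] turn 0.0
```

>>> step_arm:
  commands:
    - [10, [0, -2, -3], 0]
    - [10, [0, -2, -3], 0]
    - [32, [0, -2, -3], 0]
    - [32, [0, -2, -3], 0]
    - [32, [0, 0, -8], 0]
    - [32, [0, 0, -25], 0]
    - [32, [0, 0, -70], 0]
    - [100, [0, 0, -130], 0]
    - [100, [0, 0, -190], 0]
    - [100, [0, 0, -200], 0]
    - [100, [0, 0, -200], 0]

```text
t: 15.25
tool_pos: [0.5831, 0.2044, 0.4024]
tool_rot: [-2.314, -2.125, -0.0]
contact_force: [0.1, -0.2, -0.2]
opening: 0.0855
grip_force: 0.0
```

```bash
python3 - <<'E'
from h import *
go(.44,-.1006,.25,6.3)
E
```

```text
t 15.25 now grasp [0.5832 0.2044 0.2474] yaw 85.13 tilt 0.000 open 0.0855 F [ 0.1 -0.2 -0.2]
 shift mm [-316.1 -116.7   -2.6] turn 78.8
```

```bash
python3 - <<'E'
from h import *
changed('top3')
go(.456,-.2687,.20,-1.1)
E
```

```text
thermo changed px 1
roller changed px 0
wheel changed px 2
ruler changed px 2820
jar changed px 0
tin changed px 1
t 15.30 now grasp [0.5825 0.2042 0.2453] yaw 85.12 tilt 0.003 open 0.0851 F [-0.6 -0.5 -1.2]
 shift mm [-481.9  -85.7   46. ] turn 86.2
```

>>> step_arm:
  commands:
    - [100, [-482, -86, 46], 86]
    - [100, [-482, -86, 46], 86]
    - [100, [-482, -86, 46], 86]
    - [100, [-482, -86, 46], 86]
    - [100, [-482, -86, 46], 86]
    - [100, [-482, -86, 46], 86]
    - [100, [-482, -86, 46], 86]
    - [100, [-482, -86, 46], 86]
    - [100, [-482, -86, 46], 86]
    - [60, [-482, -86, 46], 86]
    - [60, [-482, -86, 46], 86]
    - [60, [-482, -86, 46], 86]

```text
t: 16.8
tool_pos: [0.4573, -0.2675, 0.3556]
tool_rot: [-3.141, 0.021, 0.0]
contact_force: [0.0, -0.8, 0.5]
opening: 0.0517
grip_force: 0.0
```

```bash
python3 - <<'E'
from h import *
im=snap("top","top4");crop(im,142,178,170,125,4.7,"c4")
go(.456,-.2687,.042,-1.1)
E
```

```text
t 16.85 now grasp [ 0.4573 -0.2676  0.2007] yaw -0.77 tilt 0.000 open 0.0508 F [ 1.1  0.4 -0.4]
 shift mm [ -1.3   1.1 158.7] turn 0.3
```

View pics/c4.png

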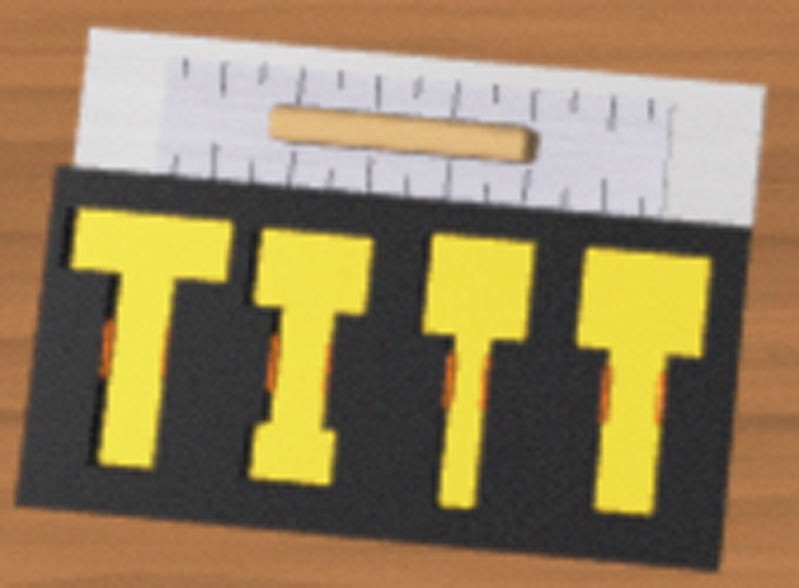

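The crop shows the ruler flush along the insert edge and centred: its ends at (162,120) and (672,160) leave equal ledge margins. Next I grip the wheel.

>>> step_arm:
  commands:
    - [60, [-1, 1, 60], 0.3]
    - [60, [-1, 1, 110], 0.3]
    - [50, [-1, 1, 145], 0.3]
    - [50, [-1, 1, 162], 0.3]
    - [50, [-1, 1, 162], 0.3]
    - [50, [-1, 1, 162], 0.3]
    - [20, [-1, 1, 162], 0.3]
    - [20, [-1, 1, 162], 0.3]
    - [20, [-1, 1, 162], 0.3]
    - [20, [-1, 1, 162], 0.3]
    - [20, [-1, 1, 162], 0.3]
  squeeze: 60

```text
t: 18.23
tool_pos: [0.4568, -0.2703, 0.196]
tool_rot: [3.139, -0.033, 0.005]
contact_force: [-0.3, 0.6, 6.9]
opening: 0.0246
grip_force: 62.8
```

```bash
python3 - <<'E'
from h import *
go(.456,-.2687,.04,-1.1)
E
```

```text
t 18.23 now grasp [ 0.4573 -0.2707  0.041 ] yaw -1.19 tilt 0.004 open 0.0246 F [-0.3  0.6  6.9]
 shift mm [-1.3 -1.9  0.9] turn -0.1
```

>>> step_arm:
  commands:
    - [20, [0, 0, -50], 0]
    - [20, [0, 0, -100], 0]
    - [20, [0, 0, -100], 0]

```text
t: 18.6
tool_pos: [0.4572, -0.2707, 0.2993]
tool_rot: [3.135, -0.033, 0.013]
contact_force: [-0.3, -1.0, -1.1]
opening: 0.0245
grip_force: 61.8
```

```bash
python3 - <<'E'
from h import *
go(.4633,.0845,.1,-4.9)
E
```

```text
t 18.60 now grasp [ 0.4585 -0.2717  0.1443] yaw -1.19 tilt 0.011 open 0.0245 F [-0.3 -1.  -1.1]
 shift mm [  -3.  -356.5   42. ] turn 3.7
```

>>> step_arm:
  commands:
    - [20, [-3, -356, 0], 3.7]
    - [20, [-3, -356, 0], 3.7]
    - [20, [-3, -356, 0], 3.7]
    - [20, [-3, -356, 0], 3.7]
    - [20, [-3, -356, 0], 3.7]
    - [20, [-3, -356, 0], 3.7]
    - [20, [-3, -356, 20], 3.7]
    - [20, [-3, -356, 42], 3.7]
    - [20, [-3, -356, 42], 3.7]
    - [20, [-3, -356, 42], 3.7]
    - [20, [-3, -356, 42], 3.7]

```text
t: 19.98
tool_pos: [0.4607, 0.0862, 0.2527]
tool_rot: [-3.139, 0.135, -0.003]
contact_force: [-0.7, 0.1, -1.5]
opening: 0.0244
grip_force: 61.7
```

```bash
python3 - <<'E'
from h import *
im=snap("top","top5");crop(im,210,170,140,140,4.2,"c5");changed("top5b")
go(.4633,.0845,.062,-4.9)
E
```

```text
thermo changed px 0
roller changed px 0
wheel changed px 1069
ruler changed px 2857
jar changed px 0
tin changed px 0
t 20.07 now grasp [0.4609 0.0862 0.0976] yaw -4.91 tilt 0.002 open 0.0244 F [ 0.8 -0.2 -1.4]
 shift mm [ 2.5  1.5 35.6] turn -0.0
```

View pics/c5.png

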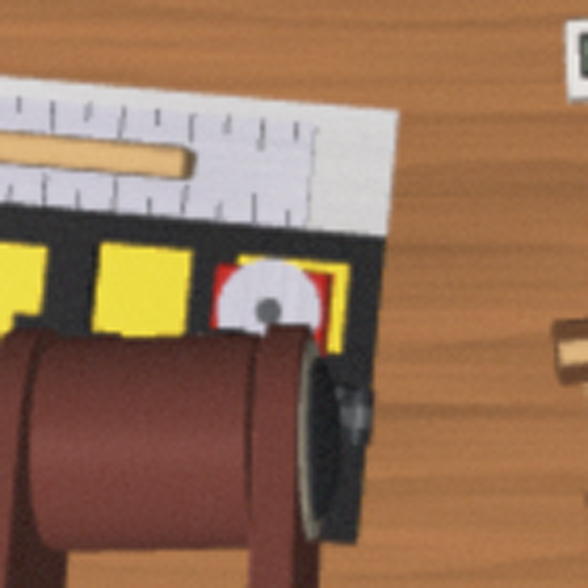

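The crop shows the wheel head over its cutout, with head corners at (217,266) and (330,270). I compare these with the fit.

```bash
python3 - <<'E'
from h import *
t,th,r=fit("top",uncrop([(217,266),(330,273)],210,170,4.2),[(.065,.03),(.065,-.03)],[.087]*2)
print(t,np.degrees(th),r,"from grasp: [.4598 .0863]")
go(.4633,.0845,.062,-4.9)
E
```

```text
[0.45885278 0.08466119] -3.301143265807482 0.28804770145979264 from grasp: [.4598 .0863]
t 20.07 now grasp [0.4609 0.0862 0.0976] yaw -4.91 tilt 0.002 open 0.0244 F [ 0.8 -0.2 -1.4]
 shift mm [ 2.5  1.5 35.6] turn -0.0
```

>>> step_arm:
  commands:
    - [20, [3, 1, 10], 0]
    - [20, [3, 1, 22], 0]
    - [20, [3, 1, 30], 0]
    - [20, [3, 1, 36], 0]
    - [20, [3, 1, 40], 0]
    - [20, [3, 1, 40], 0]

```text
t: 20.82
tool_pos: [0.4632, 0.0851, 0.2116]
tool_rot: [3.139, -0.134, 0.0]
contact_force: [-0.8, -0.8, -1.3]
opening: 0.0246
grip_force: 61.8
```

```bash
python3 - <<'E'
from h import *
go(.4633,.0845,.051,-4.9)
E
```

```text
t 20.82 now grasp [0.4633 0.0851 0.0566] yaw -4.89 tilt 0.000 open 0.0246 F [-0.8 -0.8 -1.3]
 shift mm [0.1 0.6 5.6] turn 0.0
```

>>> step_arm:
  commands:
    - [20, [0, 0, 4], 0]
    - [20, [0, 0, 8], 0]
    - [20, [0, 0, 12], 0]
    - [20, [0, 0, 12], 0]

```text
t: 21.32
tool_pos: [0.4646, 0.0853, 0.2058]
tool_rot: [3.138, -0.133, -0.006]
contact_force: [-23.7, -1.5, 44.7]
opening: 0.0244
grip_force: 67.7
```

```bash
python3 - <<'E'
from h import *
go(.4633,.0845,.051,-4.9)
E
```

```text
t 21.32 now grasp [0.464  0.0852 0.0508] yaw -4.85 tilt 0.004 open 0.0244 F [-23.7  -1.5  44.7]
 shift mm [-0.7  0.7 -0.2] turn 0.1
```

>>> step_arm:
  commands:
    - [20, [0, 0, -6], 0]
    - [55, [0, 0, -6], 0]
    - [55, [0, 0, -6], 0]
    - [55, [0, 0, -6], 0]
    - [55, [0, 0, -50], 0]
    - [55, [0, 0, -100], 0]
    - [55, [0, 0, -140], 0]
    - [55, [0, 0, -140], 0]

```text
t: 22.32
tool_pos: [0.4644, 0.0852, 0.3438]
tool_rot: [-3.138, 0.134, -0.013]
contact_force: [-0.3, 0.2, -0.8]
opening: 0.047
grip_force: 0.0
```

```bash
python3 - <<'E'
from h import *
changed("top6")
go(.4396,-.1006,.2,6.3)
E
```

```text
thermo changed px 0
roller changed px 0
wheel changed px 1071
ruler changed px 2853
jar changed px 0
tin changed px 0
t 22.38 now grasp [0.4641 0.0851 0.1861] yaw -4.89 tilt 0.003 open 0.0468 F [ 0.5  0.6 -0.9]
 shift mm [ -8.6 187.2 -14. ] turn -11.2
```

>>> step_arm:
  commands:
    - [55, [-9, 187, 0], -11.2]
    - [55, [-9, 187, 0], -11.2]
    - [55, [-9, 187, 0], -11.2]
    - [55, [-9, 187, 0], -11.2]
    - [55, [-9, 187, 0], -11.2]
    - [55, [-9, 187, 0], -11.2]
    - [55, [-9, 187, 0], -11.2]

```text
t: 23.25
tool_pos: [0.4385, -0.0992, 0.3394]
tool_rot: [-3.136, -0.177, 0.001]
contact_force: [0.3, -1.0, -0.4]
opening: 0.0474
grip_force: 0.0
```

```bash
python3 - <<'E'
from h import *
go(.4396,-.1006,.038,6.3)
E
```

```text
t 23.25 now grasp [ 0.4384 -0.0991  0.1844] yaw 6.45 tilt 0.001 open 0.0474 F [ 0.3 -1.  -0.4]
 shift mm [  1.1   1.7 146.4] turn 0.2
```

>>> step_arm:
  commands:
    - [55, [1, 2, 60], 0]
    - [50, [1, 2, 110], 0]
    - [50, [1, 2, 135], 0]
    - [50, [1, 2, 146], 0]
    - [50, [1, 2, 146], 0]
    - [50, [1, 2, 146], 0]
    - [20, [1, 2, 146], 0]
    - [20, [1, 2, 146], 0]
    - [20, [1, 2, 146], 0]
    - [20, [1, 2, 146], 0]
    - [20, [1, 2, 146], 0]

```text
t: 24.62
tool_pos: [0.4404, -0.1027, 0.1955]
tool_rot: [3.136, 0.173, 0.004]
contact_force: [-0.3, 1.2, 6.9]
opening: 0.0248
grip_force: 62.6
```

```bash
python3 - <<'E'
from h import *
go(.4396,-.1006,.038,6.3)
E
```

```text
t 24.62 now grasp [ 0.4409 -0.1029  0.0405] yaw 6.31 tilt 0.003 open 0.0248 F [-0.3  1.2  6.9]
 shift mm [-1.  -2.4  2.4] turn 0.0
```

>>> step_arm:
  commands:
    - [20, [0, 0, -50], 0]
    - [20, [0, 0, -100], 0]
    - [20, [0, 0, -100], 0]
    - [20, [0, 0, -100], 0]

```text
t: 25.12
tool_pos: [0.439, -0.1022, 0.2929]
tool_rot: [-3.136, -0.173, 0.002]
contact_force: [-0.3, 0.4, -1.6]
opening: 0.0243
grip_force: 61.6
```

```bash
python3 - <<'E'
from h import *
go(.4767,.251,.1,-4.9)
E
```

```text
t 25.12 now grasp [ 0.4389 -0.1021  0.1379] yaw 6.31 tilt 0.001 open 0.0243 F [-0.3  0.4 -1.6]
 shift mm [  76.4 -346.8   38. ] turn 11.2
```

>>> step_arm:
  commands:
    - [20, [77, -347, 0], 11.2]
    - [20, [77, -347, 0], 11.2]
    - [20, [77, -347, 0], 11.2]
    - [20, [77, -347, 0], 11.2]
    - [20, [77, -347, 0], 11.2]
    - [20, [77, -347, 0], 11.2]
    - [20, [77, -347, 20], 11.2]
    - [20, [77, -347, 38], 11.2]
    - [20, [77, -347, 38], 11.2]
    - [20, [77, -347, 38], 11.2]
    - [20, [77, -347, 38], 11.2]

```text
t: 26.5
tool_pos: [0.4783, 0.2505, 0.2566]
tool_rot: [-3.138, 0.136, -0.002]
contact_force: [0.4, 0.0, -0.6]
opening: 0.0243
grip_force: 61.6
```

```bash
python3 - <<'E'
from h import *
im=snap("top","top7");crop(im,170,180,130,120,4.5,"c7")
go(.4777,.251,.062,-4.9)
E
```

```text
t 26.55 now grasp [0.4786 0.2507 0.1017] yaw -4.94 tilt 0.002 open 0.0249 F [-0.6  0.4 -1.5]
 shift mm [-1.  -0.2 39.7] turn -0.0
```

View pics/c7.png

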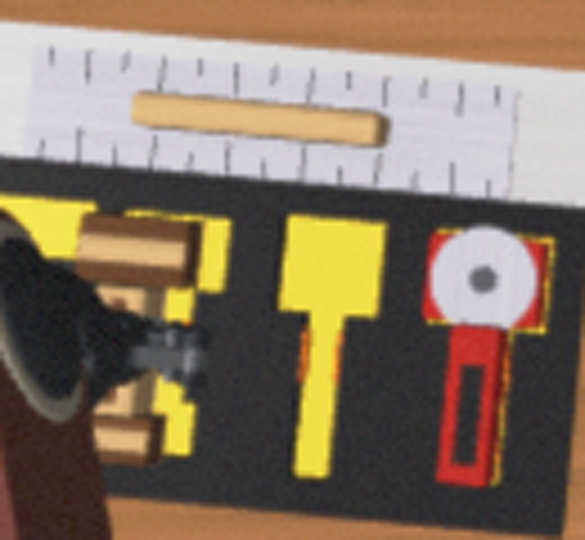

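The wheel sits in its cutout at (485,360). The roller head is over its own cutout at (140,245), offset only by parallax.

>>> step_arm:
  commands:
    - [20, [-1, 0, 12], 0]
    - [20, [-1, 0, 26], 0]
    - [20, [-1, 0, 36], 0]
    - [20, [-1, 0, 42], 0]
    - [20, [-1, 0, 45], 0]
    - [20, [-1, 0, 45], 0]

```text
t: 27.3
tool_pos: [0.477, 0.2512, 0.2109]
tool_rot: [-3.139, 0.134, -0.0]
contact_force: [-0.6, -0.3, 1.3]
opening: 0.0248
grip_force: 61.8
```

```bash
python3 - <<'E'
from h import *
go(.4777,.251,.0505,-4.9)
E
```

```text
t 27.30 now grasp [0.477  0.2512 0.0559] yaw -4.88 tilt 0.000 open 0.0248 F [-0.6 -0.3  1.3]
 shift mm [0.7 0.2 5.4] turn 0.0
```

>>> step_arm:
  commands:
    - [20, [0, 0, 3], 0]
    - [20, [0, 0, 6], 0]
    - [20, [0, 0, 9], 0]
    - [20, [0, 0, 10], 0]
    - [20, [0, 0, 10], 0]

```text
t: 27.92
tool_pos: [0.4777, 0.2515, 0.2054]
tool_rot: [3.138, -0.133, -0.002]
contact_force: [-14.8, -5.7, 30.8]
opening: 0.0244
grip_force: 65.7
```

```bash
python3 - <<'E'
from h import *
go(.4777,.251,.0505,-4.9)
E
```

```text
t 27.93 now grasp [0.4775 0.2513 0.0504] yaw -4.86 tilt 0.002 open 0.0244 F [-14.8  -5.7  30.8]
 shift mm [ 0.2  0.3 -0.1] turn 0.0
```

Roller home. Release it and go to the thermometer.

>>> step_arm:
  commands:
    - [20, [0, 0, -5], 0]
    - [55, [0, 0, -5], 0]
    - [55, [0, 0, -5], 0]
    - [55, [0, 0, -5], 0]
    - [55, [0, 0, -50], 0]
    - [55, [0, 0, -100], 0]
    - [55, [0, 0, -140], 0]
    - [55, [0, 0, -140], 0]

```text
t: 28.92
tool_pos: [0.478, 0.2516, 0.3453]
tool_rot: [-3.135, 0.134, -0.012]
contact_force: [-0.0, 0.0, 0.5]
opening: 0.0471
grip_force: 0.0
```

```bash
python3 - <<'E'
from h import *
changed("top8")
go(.5995,-.1009,.19,2.2)
E
```

```text
thermo changed px 0
roller changed px 770
wheel changed px 1081
ruler changed px 2835
jar changed px 0
tin changed px 0
t 28.98 now grasp [0.4778 0.2515 0.1874] yaw -4.88 tilt 0.004 open 0.0468 F [-0.4  0.2 -0.6]
 shift mm [151.3 340.8  -2.6] turn -7.1
```

>>> step_arm:
  commands:
    - [55, [151, 341, 0], -7.1]
    - [55, [151, 341, 0], -7.1]
    - [55, [151, 341, 0], -7.1]
    - [55, [151, 341, 0], -7.1]
    - [55, [151, 341, 0], -7.1]
    - [55, [151, 341, 0], -7.1]
    - [55, [151, 341, 0], -7.1]
    - [55, [151, 341, 0], -7.1]
    - [55, [151, 341, 0], -7.1]

```text
t: 30.1
tool_pos: [0.5978, -0.1002, 0.3396]
tool_rot: [-3.14, -0.063, 0.003]
contact_force: [-0.1, 0.2, -0.6]
opening: 0.0472
grip_force: 0.0
```

```bash
python3 - <<'E'
from h import *
go(.5995,-.1009,.038,2.2)
E
```

```text
t 30.10 now grasp [ 0.5975 -0.1001  0.1846] yaw 2.30 tilt 0.002 open 0.0472 F [-0.1  0.2 -0.6]
 shift mm [  2.2   1.  146.6] turn 0.1
```

>>> step_arm:
  commands:
    - [55, [2, 1, 60], 0]
    - [50, [2, 1, 110], 0]
    - [50, [2, 1, 135], 0]
    - [50, [2, 1, 146], 0]
    - [50, [2, 1, 146], 0]
    - [45, [2, 1, 146], 0]
    - [10, [2, 1, 146], 0]
    - [10, [2, 1, 146], 0]
    - [10, [2, 1, 146], 0]
    - [10, [2, 1, 146], 0]
    - [10, [2, 1, 146], 0]

```text
t: 31.48
tool_pos: [0.6011, -0.1026, 0.1965]
tool_rot: [3.14, 0.061, 0.004]
contact_force: [-0.1, 0.8, 5.9]
opening: 0.0147
grip_force: 60.8
```

```bash
python3 - <<'E'
from h import *
go(.5995,-.1009,.038,2.2)
E
```

```text
t 31.48 now grasp [ 0.6015 -0.1027  0.0415] yaw 2.21 tilt 0.003 open 0.0147 F [-0.1  0.8  5.9]
 shift mm [-2.  -1.9  3.5] turn 0.0
```

>>> step_arm:
  commands:
    - [10, [0, 0, -50], 0]
    - [10, [0, 0, -100], 0]
    - [10, [0, 0, -100], 0]
    - [10, [0, 0, -100], 0]

```text
t: 31.98
tool_pos: [0.5998, -0.1023, 0.2936]
tool_rot: [-3.141, -0.061, 0.003]
contact_force: [-0.9, 0.1, -3.0]
opening: 0.0142
grip_force: 59.8
```

```bash
python3 - <<'E'
from h import *
go(.4695,.1673,.1,-4.9)
E
```

```text
t 31.98 now grasp [ 0.5995 -0.1023  0.1386] yaw 2.21 tilt 0.002 open 0.0142 F [-0.9  0.1 -3. ]
 shift mm [-119.5 -274.3   39. ] turn 7.1
```

>>> step_arm:
  commands:
    - [10, [-118, -274, 0], 7.1]
    - [10, [-118, -274, 0], 7.1]
    - [10, [-118, -274, 0], 7.1]
    - [10, [-118, -274, 0], 7.1]
    - [10, [-118, -274, 0], 7.1]
    - [10, [-118, -274, 0], 7.1]
    - [10, [-118, -274, 10], 7.1]
    - [10, [-118, -274, 30], 7.1]
    - [10, [-118, -274, 38], 7.1]
    - [10, [-118, -274, 38], 7.1]
    - [10, [-118, -274, 38], 7.1]

```text
t: 33.35
tool_pos: [0.4723, 0.1664, 0.2571]
tool_rot: [-3.139, 0.135, -0.001]
contact_force: [0.3, 0.0, -1.4]
opening: 0.0144
grip_force: 59.8
```

```bash
python3 - <<'E'
from h import *
im=snap("top","top9");crop(im,150,180,155,120,4.5,"c9")
go(.4708,.1673,.062,-4.9)
E
```

```text
t 33.40 now grasp [0.4725 0.1666 0.1024] yaw -4.92 tilt 0.001 open 0.0144 F [ 0.3  0.2 -1.3]
 shift mm [-1.8 -0.5 40.4] turn -0.0
```

View pics/c9.png

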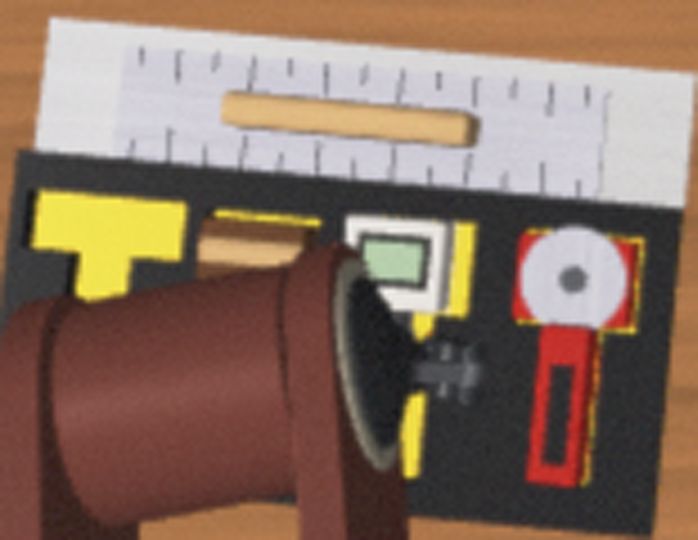

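The thermo head at (395,260) is above its cutout, and the wheel and roller are seated.

>>> step_arm:
  commands:
    - [10, [-2, 0, 12], 0]
    - [10, [-2, 0, 26], 0]
    - [10, [-2, 0, 36], 0]
    - [10, [-2, 0, 42], 0]
    - [10, [-2, 0, 45], 0]
    - [10, [-2, 0, 45], 0]

```text
t: 34.15
tool_pos: [0.4699, 0.167, 0.2117]
tool_rot: [3.139, -0.134, -0.0]
contact_force: [-0.7, 1.0, -0.0]
opening: 0.0143
grip_force: 60.2
```

```bash
python3 - <<'E'
from h import *
go(.4708,.1673,.0515,-4.9)
E
```

```text
t 34.15 now grasp [0.4699 0.167  0.0567] yaw -4.88 tilt 0.000 open 0.0143 F [-0.7  1.  -0. ]
 shift mm [ 0.9 -0.3  5.2] turn 0.0
```

>>> step_arm:
  commands:
    - [10, [0, 0, 3], 0]
    - [10, [0, 0, 6], 0]
    - [10, [0, 0, 9], 0]
    - [10, [0, 0, 10], 0]
    - [10, [0, 0, 10], 0]

```text
t: 34.78
tool_pos: [0.4709, 0.1673, 0.2063]
tool_rot: [3.138, -0.133, -0.002]
contact_force: [-16.1, -2.1, 31.4]
opening: 0.0145
grip_force: 64.4
```

```bash
python3 - <<'E'
from h import *
go(.4708,.1673,.0515,-4.9)
E
```

```text
t 34.77 now grasp [0.4707 0.1672 0.0513] yaw -4.86 tilt 0.002 open 0.0145 F [-16.1  -2.1  31.4]
 shift mm [ 0.1 -0.1 -0.2] turn 0.0
```

>>> step_arm:
  commands:
    - [10, [0, 0, -5], 0]
    - [45, [0, 0, -5], 0]
    - [45, [0, 0, -5], 0]
    - [45, [0, 0, -5], 0]
    - [45, [0, 0, -50], 0]
    - [45, [0, 0, -100], 0]
    - [45, [0, 0, -160], 0]
    - [45, [-60, 60, -160], 0]
    - [45, [-60, 120, -160], 0]
    - [45, [-60, 180, -160], 0]
    - [45, [-60, 240, -160], 0]
    - [45, [-60, 300, -160], 0]

```text
t: 36.28
tool_pos: [0.3843, -0.1214, 0.3618]
tool_rot: [3.138, -0.134, 0.002]
contact_force: [0.8, 0.3, -0.2]
opening: 0.0382
grip_force: 0.0
```

```bash
python3 - <<'E'
from h import *
im=snap("top","topA");crop(im,142,140,170,163,3.6,"cA")
im=snap("side","sA");crop(im,215,120,190,130,4.2,"csA")
E
```

```text
(no output)
```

View pics/cA.png

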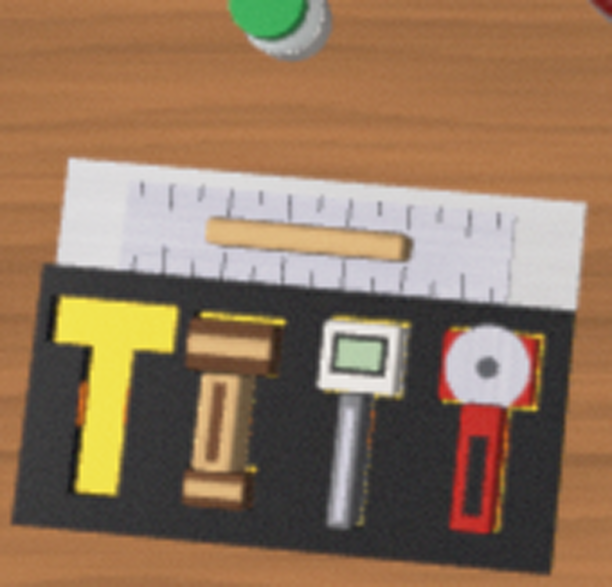

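View pics/csA.png

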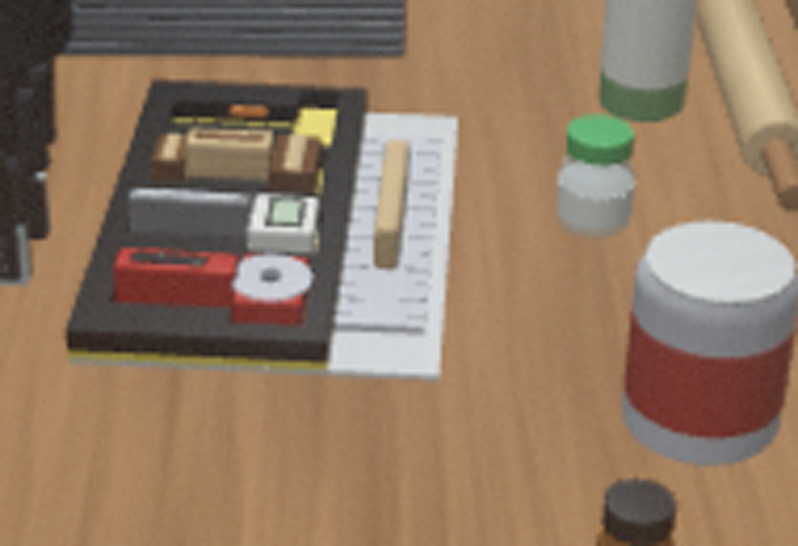

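The close views show the roller, thermo and wheel seated level. The ruler is flush with an even ledge strip beyond it, and the tub, tin and jar are standing. I hand in.

```bash
python3 -c "
from station import finish_job
print(finish_job())"
```

```text
the job is handed in; nothing more can be done
None
```

I handed the job in at about 36 s of the 208 s, with no verdict returned. By my last pictures and force readings, the wheel, thermometer and roller are pressed home (no scraper was on the bench), the ruler is flush and centred on the ledge, the tub stands on the bench, and the tin and jar are where they were.

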